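# Free the seized mast of a multirotor and park it in the service stand

### The job

The mast of the small multirotor on the bench has seized in the friction collar on top of the airframe: break it free by twisting it back and forth while pulling up lightly. The airframe is not fastened down, so do not lift it off the bench, tip it or drag it about. Then slide the mast, foot down, into the bore of the service stand, past the spring plunger until it is fully home, let go of it, and leave the other things on the bench where they are.

Things in the scene. Friction and masses are not known exactly. Their poses are not given: they have to be found in the camera images.
- mast: The mast: upright aluminium tube 26 mm in diameter with a flat black wing grip on top; 154 mm tall, 0.12 kg. Origin at the centre of its foot, z up the tube. The lowest 5 mm tapers to 19 mm. A black collar, 33 mm across, lies 104 to 112 mm above the foot. It starts seated in the airframe's socket, its x along the airframe's x (equal yaw).
- mast_grip (a point): Middle of the mast's wing grip, 133 mm above the foot on the axis; axes as the mast's. The grip is 52 mm long along x, 12 mm thick along y, and spans 112 to 154 mm above the foot. Pinch it across its thickness from above.
- frame: The black multirotor airframe, standing loose on four rubber feet: 1.85 to 2.15 kg, so 18 to 21 N lifts it. Origin on the bench under its centre, z up; the small camera at its nose points along -x. Four arms on the diagonals carry motors 115 mm from the centre (tops 64 mm high, shafts 76 mm; outsides 131 mm from the centre).
- frame_socket (a point): Floor of the airframe's mast socket, on its axis, 52 mm above the bench, where the mast's foot stands at the start; axes as the airframe's. The bore is 8 mm deep and 28.6 mm wide, under the friction collar.
- frame_collar (a point): Middle of the airframe's friction collar, on its axis, 67 mm above the bench; top at 76 mm. Four sprung jaws rub on the tube with 24 to 30 N in all, so a straight pull lifts the airframe. If the tube is turned so that its surface (13 mm radius) slides round 3 or more times as fast as it rises, the pull drops below 10 N. 0.4 rad each way will do. They let go after a rise of 16 to 20 mm.
- stand_home (a point): Floor of the service stand's bore, on its axis, 22 mm above the bench: where the mast's foot must come to rest, at any yaw. z is up. The stand is an aluminium block, 66 mm square, top 70 mm above the bench, on a 110 mm square steel plate, fixed to the bench. The bore is round, 29 mm wide, 48 mm deep, with a 3 mm chamfer at the mouth, open above.
- plunger (a joint): The stand's spring plunger, 0 = out, grows to 0.008 m as pushed back. Its round nose stands 5 mm into the bore, 24 mm above the bore's floor, on the side where the brass barrel and black knob stick out (to 66 mm from the axis). It pushes sideways with 2 to 5 N: the mast must be pushed down past it, with up to 10 N, and does not pass it by its own weight.
- tin: Bystander: round steel tin of copper curls, 62 mm in diameter, 54 mm tall. Origin under its centre.
- motor: Bystander: a spare motor, 36 mm in diameter, 41 mm tall with shaft. Origin under its centre.
- screwdriver: Bystander: a screwdriver about 160 mm long lying along its x, less than 35 mm high. Origin under it.
- tape: Bystander: a roll of tape, 90 mm in diameter, 24 mm high, lying flat. Origin under its centre.
- waterbottle: Bystander: a standing clear bottle, 68 mm in diameter, 220 mm tall. Origin under its centre.
- flask: Bystander: a standing white plastic bottle, 60 mm in diameter, 190 mm tall. Origin under its centre.
- wrench: Bystander: a steel wrench 150 mm long lying flat on the bench. Origin under it.
Mind the look-alikes: they are no part of the job. What is shaped like the mast but blue or yellow is not meant. Leave any blue look-alike of the part that bears stand_home alone.

How it is judged:
By the outcome, as a careful person would: the job done as asked, in the order asked, and still so for the second after the job is handed in, with the robot touching nothing.
It also fails if it takes over 72 s, if anything falls off the work surface, if the arm or the gripper's body presses on something with over 40 N, if the wrist force passes 120 N, or if a joint passes its speed limit or range.

### The arm

A 7-joint arm with a two-finger parallel gripper is mounted at the origin on the work surface. World frame = base frame: x ahead of the robot, y to its left, z up, the work surface at z = 0. Lengths are in mm, angles in rad, forces in N, time in s.
With the tool pointing down it reaches from about 400 to 875 mm from the base axis. Payload 4.4 kg.
Tool frame: the origin (TCP) lies at the very end of the fingers, on their centre line; the grasp point (between the pads) lies ctrl.grip_depth behind it (ctrl.grip_depth is the distance from the TCP to the grasp point, in mm); y points along the fingers, x is the direction in which the jaws open and shut, and the axes are right-handed (so a half turn about y gives the same grasp; the last joint's range is limited). The gripper opens to 85 mm and grips with 20 to 120 N. Pads are 22 mm wide; open, the fingers measure 114 mm over their backs; the gripper's body (76 mm by 85 mm) begins 54 mm behind the grasp point. The pads swing forward as they close: fully open they stand 13 mm farther back than shut.
Start: joints at [1.085, 0.628, 0.038, 1.517, -0.027, 0.996, -0.02], TCP at [264.954, -593.563, 231.313] pointing down, gripper open.
Joint ranges: [-3.06, 3.06], [-0.37, 2.12], [-1.25, 1.32], [0.18, 2.47], [-1.1, 4.24], [0.23, 1.98], [-2.94, 2.94]. Speed limits (rad/s): [2.57, 2.57, 3.14, 3.14, 3.14, 3.14, 3.14].

### API

Orientations are given as [roll, pitch, yaw] about the fixed x, y, z axes, in that order (R = Rz(yaw) Ry(pitch) Rx(roll)).
In Python, from cell import ctrl gives the robot as it stands.
- The arm moves only by the tool apply_moves, never from a script. Its argument "motion" is a list of rows, each a list of 5 numbers: the shift along the tool's x, y, z in cm, then the turn about the tool's y in rad, then the finger opening in cm, from 0 to 8.54. In form: [[tx, ty, tz, roll, hand], ...]. A call has 1 to 20 rows; each row is the pose to reach, as a shift and turn from the pose commanded when the call began, along the tool's axes at that moment; what a row does not reach only later rows make up. A row lasts 1/8 s, in which the tool goes at most 62.5 mm and 10.7 degrees, less where a joint would pass 70% of its speed; a pose out of reach is approached as far as the arm can. A call with a gripper value outside its range is refused whole. The fingers move at their own pace and stop on an object; the grip force is fixed at half the most. Time passes only in rows, so rows that repeat a pose let the fingers close. It gives the time, the measured TCP pose, the force and the opening at its end, in the units of the state.
- ctrl.read_state(): the state, without advancing time (a new reading comes with each control period).
- ctrl.get_image(name): name is "scene" or "top" or "wrist"; returns a dict with "image" (400x640x3 uint8, red, green, blue), "vfov" (degrees; the focal length in pixels is half the picture's height over the tangent of half this angle, whatever the lens; pixels are square), "cx", "cy" (the principal point, pixels), "extrinsics" (4x4, takes a point from world to camera coordinates); the wrist camera has in their place "tool_from_camera" (4x4, takes a point from camera to tool coordinates, whose origin is the TCP and whose axes are the tool frame's). Camera axes: x right, y up, looking along -z (the intrinsics and any distortion apply to the point x, -y, -z); pixel columns grow to the right and rows downward; lengths in mm; the calibration is good to about 2 mm. The wrist camera is an equidistant fisheye: a pixel r from the principal point sees the ray r / f radians off the axis. A picture is of the moment at which its call begins: read the wrist's pose just before it. There is no depth.
- ctrl.finish_job(): hands the job in, once; it reports no verdict.
Trained networks look in a picture, given as the dict that the camera call returned (one of the last four; its "shot" number tells which), for a name from the list of things; names that differ only in an ending like _2 or _b are one class to them, and where a whole thing is asked for, a point or a joint stands for the part that bears it (a point fixed in the world has none). Each returns a list of dicts, best first, with "confidence" (0 to 1); they miss things now and then, are a little off and sometimes report something else, mostly with a low value. They report only what shows in the picture. A call takes as long as a camera call. They do not tell look-alikes from the thing itself.
- ctrl.search_frame(picture, query): "location" ([x, y, z] in mm, in world coordinates, good to about 4 mm: the middle of the surface that is visible of it).
- ctrl.mark_of(picture, query): "location" ([x, y, z] in mm, in world coordinates, good to about 4 mm: a listed point, or the origin of a listed thing).
The state is a dict: "clock": time; "qpos": joint angles; "qd": joint speeds; "tau": joint torques, N m; "eef_pos": TCP position; "tool_rot": TCP orientation; "force": force on the tool from outside, world axes, zero at the start; "torque": the same for the moment, N m; "width": finger opening in mm.
Only numpy, scipy, OpenCV 4.12 (cv2) and the standard library are available. Lean on these libraries where they do the work, as an engineer would, in place of code of your own. Each camera call takes 0.05 s, during which the arm holds its last target.

## Working session

There is one attempt and no reset: what is moved stays moved. The work goes in short steps, Python scripts to look and compute and a tool call to move; the robot and the scene stay as the last step left them, time stands still between calls to the robot, and variables do not carry over. Pictures are saved under pics/ and viewed, and the job is handed in when it is done.

Besides the shell and the picture viewer there is one more tool, called after ">>>" as name(argument=value, ...) on one line, values as JSON. apply_moves: Moves the arm, as the interface text tells. Its arguments: {"type":"object","properties":{"motion":{"type":"array","items":{"type":"array","items":{"type":"number"}}}},"required":["motion"]}

```bash
mkdir -p pics; ls
cat > h.py <<'E'
import numpy as np,cv2
from cell import ctrl
def snap(n,f):
    p=ctrl.get_image(n); cv2.imwrite('pics/'+f,cv2.cvtColor(p['image'],cv2.COLOR_RGB2BGR)); return p
def proj(p,X):
    E=np.array(p['extrinsics']);c=(E@np.append(X,1))[:3]
    f=200/np.tan(np.radians(p['vfov'])/2)
    return np.array([p['cx']+f*c[0]/-c[2],p['cy']-f*c[1]/-c[2]])
def ray_z(p,u,v,z):
    E=np.array(p['extrinsics']);f=200/np.tan(np.radians(p['vfov'])/2)
    d=E[:3,:3].T@np.array([(u-p['cx'])/f,-(v-p['cy'])/f,-1]);o=-E[:3,:3].T@E[:3,3]
    return o+d*(z-o[2])/d[2]
E
python3 - <<'E'
from h import *
np.set_printoptions(precision=3,suppress=True)
s=ctrl.read_state();print(s, ctrl.grip_depth)
for n in('scene','top'):
    p=snap(n,n+'0.png');print(n,p['vfov'],p['cx'],p['cy'],[k for k in p]);print(np.array(p['extrinsics']))
    for q in('mast','mast_grip','frame','frame_collar','frame_socket','stand_home','plunger','tin','motor','screwdriver','tape','waterbottle','flask','wrench'):
        for r in ctrl.mark_of(p,q)[:4]: print(q,np.round(r['location']),round(r['confidence'],2),np.round(proj(p,r['location'])))
snap('wrist','w0.png')
E
```

```text
pics
{'clock': 0.0, 'qpos': array([ 1.085,  0.629,  0.038,  1.518, -0.027,  0.996, -0.02 ]), 'qd': array([-0.   , -0.   , -0.   ,  0.001, -0.001,  0.   ,  0.001]), 'tau': array([  0.   , -56.341,   1.226, -19.345,   0.011,   0.01 ,  -0.   ]), 'eef_pos': array([ 264.699, -592.979,  230.428]), 'tool_rot': array([-1.571,  0.002, -1.151]), 'force': array([ 0.226, -0.628, -0.008]), 'torque': array([ 0.027, -0.019, -0.02 ]), 'width': 84.99729157151329} 18.700000000000003
scene 52.369118098043884 325.81734034587305 201.15618300627486 ['image', 'vfov', 'cx', 'cy', 'extrinsics', 'shot']
[[   -0.223     0.975     0.019    93.56 ]
 [   -0.5      -0.131     0.856   129.114]
 [    0.837     0.181     0.516 -1572.834]
 [    0.        0.        0.        1.   ]]
mast [540. 229.  55.] 0.95 [402. 249.]
mast [689. 193.   3.] 0.91 [380. 302.]
mast [403. 317.   2.] 0.7 [434. 240.]
mast_grip [546. 224. 186.] 0.93 [406. 207.]
mast_grip [399. 321. 132.] 0.86 [443. 201.]
mast_grip [692. 192. 133.] 0.64 [385. 260.]
frame [544. 228.   0.] 0.61 [399. 266.]
frame_collar [541. 229.  71.] 0.67 [403. 244.]
frame_socket [541. 228.  50.] 0.63 [402. 251.]
stand_home [ 187. -297.   25.] 0.73 [260. 174.]
stand_home [542. 228.  49.] 0.61 [402. 251.]
stand_home [ 537. -188.   21.] 0.59 [252. 235.]Traceback (most recent call last):
  File "<stdin>", line 7, in <module>
ValueError: it knows: flask, frame, frame_collar, frame_socket, mast, mast_grip, motor, screwdriver, stand_home, tape, tin, waterbottle, wrench
```

Run:
```python
from h import *
np.set_printoptions(precision=3,suppress=True)
for n in('scene','top'):
    p=snap(n,n+'0.png');print(n,p['vfov'],p['cx'],p['cy']);
    if n=='top':print(np.array(p['extrinsics']))
    for q in('mast','mast_grip','frame','frame_collar','frame_socket','stand_home','tin','motor','screwdriver','tape','waterbottle','flask','wrench'):
        if n=='scene' and q in('mast','frame','mast_grip','stand_home'): continue
        for r in ctrl.mark_of(p,q)[:4]: print(q,np.round(r['location']),round(r['confidence'],2),np.round(proj(p,r['location'])))
snap('wrist','w0.png')
```

```text
scene 52.369118098043884 325.81734034587305 201.15618300627486
frame_collar [540. 229.  70.] 0.64 [403. 245.]
frame_collar [520.   0.   0.] 0.45 [318. 248.]
frame_socket [541. 227.  50.] 0.78 [401. 251.]
frame_socket [669.  14.   1.] 0.62 [309. 284.]
tin [670.  18.  -3.] 0.74 [311. 286.]
motor [393.   4.   1.] 0.64 [329. 223.]
screwdriver [524.  -4.  -1.] 0.69 [316. 249.]
tape [802. 142.   2.] 0.7 [350. 335.]
waterbottle [ 802. -159.    0.] 0.98 [221. 311.]
flask [518. 461.   5.] 0.8 [491. 273.]
top 54.43883198002866 316.9296558497686 205.6748314506952
[[   -0.024    -1.        0.005    19.325]
 [    0.988    -0.023     0.151  -496.104]
 [   -0.15      0.008     0.989 -1120.975]
 [    0.        0.        0.        1.   ]]
mast [689. 197.  -1.] 0.75 [255. 148.]
mast [539. 222.  55.] 0.69 [244. 192.]
mast [401. 319.   1.] 0.56 [215. 241.]
mast_grip [403. 318. 132.] 0.62 [203. 237.]
mast_grip [690. 195. 129.] 0.52 [249. 134.]
mast_grip [540. 226. 179.] 0.48 [234. 183.]
frame [540. 226.   2.] 0.93 [246. 195.]
frame [673.  17.  -1.] 0.37 [312. 152.]
frame [546. 225.  55.] 0.18 [243. 190.]
frame_collar [541. 226.  65.] 0.84 [242. 191.]
frame_socket [543. 228.  57.] 0.63 [242. 191.]
frame_socket [543. 225.  51.] 0.36 [243. 191.]
stand_home [ 537. -189.   22.] 0.83 [381. 192.]
stand_home [ 186. -301.   19.] 0.76 [425. 310.]
tin [672.  16.  -0.] 0.81 [313. 152.]
motor [393.   2.   3.] 0.46 [320. 241.]
screwdriver [518.   4.   2.] 0.69 [318. 200.]
tape [797. 138.  -0.] 0.78 [274. 115.]
waterbottle [ 796. -162.   -2.] 0.95 [367. 114.]
flask [526. 457.   1.] 0.86 [171. 202.]
wrench [ 527. -455.    1.] 0.59 [466. 194.]
```

View pics/scene0.png

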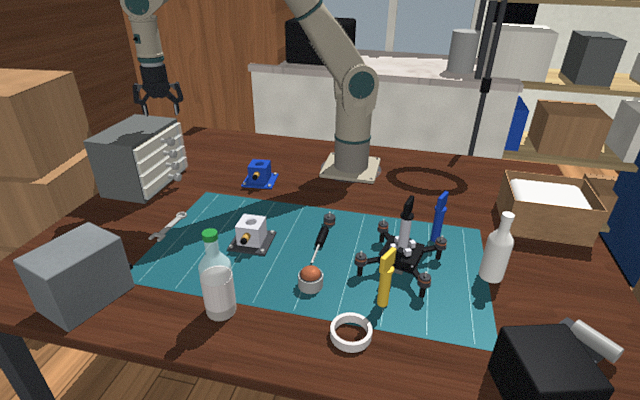

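View pics/top0.png

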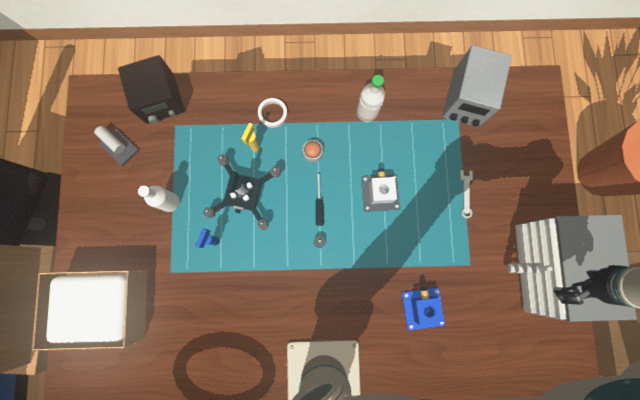

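Run:
```python
import cv2,numpy as np
t=cv2.imread('pics/top0.png');s=cv2.imread('pics/scene0.png')
a=cv2.resize(t[140:245,190:300],None,fx=5,fy=5,interpolation=2)
cv2.imwrite('pics/c1.png',a)
b=cv2.resize(s[180:320,345:460],None,fx=4,fy=4,interpolation=2)
c=cv2.resize(t[150:220,350:410],None,fx=6,fy=6,interpolation=2)
w=np.zeros((560,800,3),np.uint8);w[:560,:460]=b;c=cv2.resize(c,(340,397));w[:397,460:]=c
cv2.imwrite('pics/c2.png',w)
```

```text
(no output)
```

View pics/c1.png

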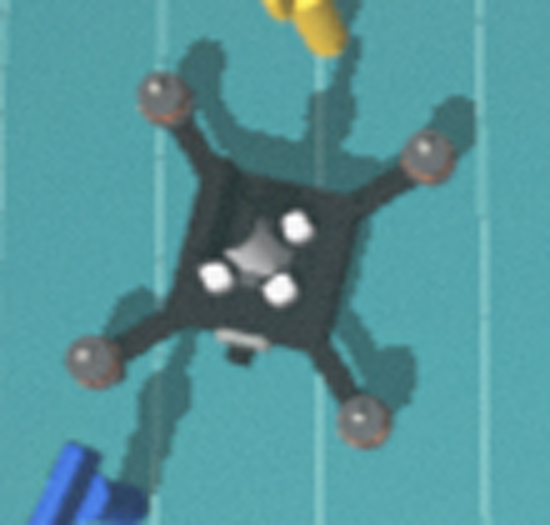

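View pics/c2.png

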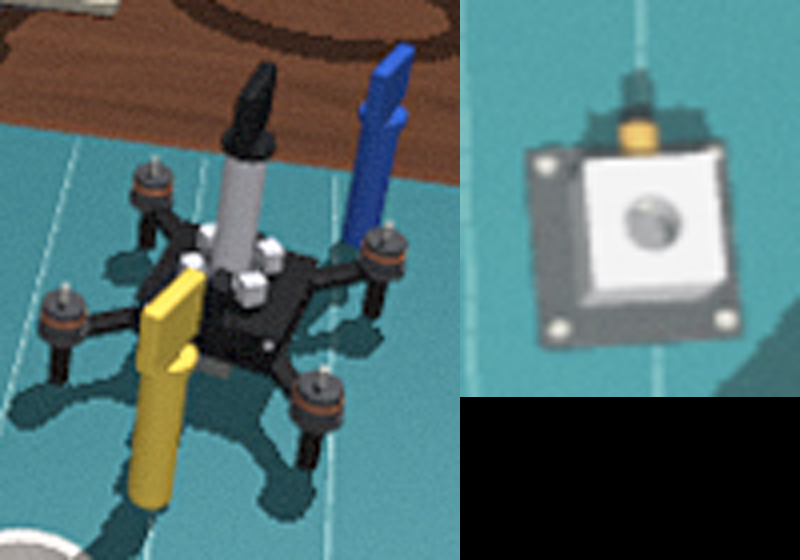

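View pics/w0.png

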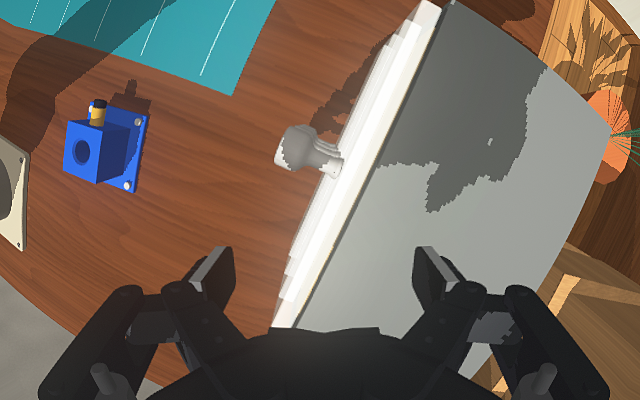

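Run:
```python
from h import *
np.set_printoptions(precision=1,suppress=True)
p=ctrl.get_image('top')
M=np.array([ray_z(p,190+u/5-.4,140+v/5-.4,64)[:2] for u,v in((162,97),(428,157),(365,420),(95,360))])
print(M,M.mean(0),np.linalg.norm(M-M.mean(0),axis=1))
ang=[np.arctan2(*(m-M.mean(0))[::-1]) for m in M]
print(np.degrees(ang)-[45,-45,-135,135])
from scipy.spatial.transform import Rotation as R
s=ctrl.read_state();print(R.from_euler('xyz',s['tool_rot']).as_matrix())
W=ctrl.get_image('wrist');print(np.array(W['tool_from_camera']),W['vfov'],W['cx'],W['cy'])
for q in('mast_grip','stand_home'):
  for n in('scene','top'):
    P=ctrl.get_image(n);print(n,q,[ (r['location'].round(1) if hasattr(r['location'],'round') else np.round(r['location'],1),round(r['confidence'],2)) for r in ctrl.mark_of(P,q)])
```

```text
[[638.8 285.3]
 [598.7 128.2]
 [443.7 165.8]
 [482.4 322.1]] [540.9 225.3] [114.8 113.1 114.  113.1]
[-13.5 -14.3 -13.5 -13.9]
[[ 0.4  0.   0.9]
 [-0.9  0.   0.4]
 [ 0.  -1.   0. ]]
[[   1.     0.     0.     0.9]
 [   0.     0.3   -1.  -142. ]
 [  -0.     1.     0.3   64.8]
 [   0.     0.     0.     1. ]] 65.70646984690485 323.3526916903306 202.05634232242315
scene mast_grip [(array([541.9, 224.7, 186.1]), 0.85), (array([402. , 316.6, 133.2]), 0.84), (array([691.1, 194.5, 130.8]), 0.64)]
top mast_grip [(array([404. , 318.1, 130.7]), 0.76), (array([522.7, 457.4,   0.6]), 0.68), (array([688.9, 197.6, 133.7]), 0.64), (array([541.2, 227.2, 180.5]), 0.49)]
scene stand_home [(array([ 185.7, -296.4,   23. ]), 0.83), (array([ 538.3, -187.1,   20.2]), 0.55)]
top stand_home [(array([ 184.6, -304. ,   20.9]), 0.91), (array([ 537.9, -188.9,   23.3]), 0.79), (array([522. ,   0. ,  -0.1]), 0.71)]
```

>>> apply_moves(motion=[[0,-4,0,0,8.5],[-63.5,-7,58.6,-2.48,8.5],[-63.5,-7,58.6,-2.48,8.5],[-63.5,-7,58.6,-2.48,8.5],[-63.5,-7,58.6,-2.48,8.5],[-63.5,-7,58.6,-2.48,8.5],[-63.5,-7,58.6,-2.48,8.5],[-63.5,-7,58.6,-2.48,8.5],[-63.5,-7,58.6,-2.48,8.5],[-63.5,-7,58.6,-2.48,8.5],[-63.5,-7,58.6,-2.48,8.5],[-63.5,-7,58.6,-2.48,8.5],[-63.5,-7,58.6,-2.48,8.5],[-63.5,-7,58.6,-2.48,8.5],[-63.5,-7,58.6,-2.48,8.5],[-63.5,-7,58.6,-2.48,8.5],[-63.5,-7,58.6,-2.48,8.5],[-63.5,-7,58.6,-2.48,8.5],[-63.5,-7,58.6,-2.48,8.5],[-63.5,-7,58.6,-2.48,8.5]])

```text
clock: 4.6
eef_pos: [541.4, 224.3, 301.5]
tool_rot: [-1.571, 0.0, 1.328]
force: [-0.7, -0.2, -0.0]
width: 84.9
```

```bash
cat >> h.py <<'E'
from scipy.spatial.transform import Rotation as R
def wproj(W,s,X):
    T=np.array(W['tool_from_camera']);Rt=R.from_euler('xyz',s['tool_rot']).as_matrix()
    t=Rt.T@(np.array(X)-s['eef_pos']);c=T[:3,:3].T@(t-T[:3,3]);d=np.array([c[0],-c[1],-c[2]])
    f=200/np.tan(np.radians(W['vfov'])/2);rr=np.hypot(d[0],d[1]);th=np.arctan2(rr,d[2])
    return np.array([W['cx'],W['cy']])+f*th*d[:2]/rr
def wray(W,s,u,v,z):
    T=np.array(W['tool_from_camera']);Rt=R.from_euler('xyz',s['tool_rot']).as_matrix()
    f=200/np.tan(np.radians(W['vfov'])/2);q=np.array([u-W['cx'],v-W['cy']]);r=np.linalg.norm(q);th=r/f
    c=np.array([np.sin(th)*q[0]/r,-np.sin(th)*q[1]/r,-np.cos(th)])
    o=Rt@T[:3,3]+s['eef_pos'];d=Rt@T[:3,:3]@c
    return o+d*(z-o[2])/d[2]
E
python3 - <<'E'
from h import *
np.set_printoptions(precision=1,suppress=True)
s=ctrl.read_state();W=snap('wrist','w1.png')
for q in('mast_grip','mast','frame_collar','frame'):
  for r in ctrl.mark_of(W,q):print(q,np.array(r['location']),round(r['confidence'],2),wproj(W,s,r['location']))
c,si=np.cos(-.241),np.sin(-.241)
img=cv2.imread('pics/w1.png')
for z in(164,206):
 for a,b in((26,6),(26,-6),(-26,6),(-26,-6)):
  u=wproj(W,s,[541+a*c-b*si,226+a*si+b*c,z]);print(z,a,b,u)
  cv2.circle(img,tuple(int(x) for x in u),2,(0,255,255) if z>200 else (0,0,255),-1)
cv2.imwrite('pics/w1m.png',img)
P=snap('top','top1.png');S=snap('scene','scene1.png')
for p in(P,S):
  for q in('mast_grip','frame_collar'):print(q,[(np.array(r['location']),round(r['confidence'],2)) for r in ctrl.mark_of(p,q)])
E
```

```text
mast_grip [545.  230.6 187.5] 0.96 [332.6 200.3]
mast_grip [691.1 197.3 129.9] 0.78 [332.3 308.5]
mast_grip [406.7 317.3 134.4] 0.6 [382.1  37. ]
mast [538.6 227.5  51.8] 0.85 [326.  169.4]
mast [401.  318.8   1. ] 0.7 [365.   57.2]
mast [692.4 196.8  -1.4] 0.64 [330.1 262.4]
frame_collar [543.  227.1  67.6] 0.69 [326.7 174.9]
frame [541.5 225.7  -2.2] 0.73 [325.  165.9]
164 26 6 [332.4 217.8]
164 26 -6 [319.7 217.8]
164 -26 6 [332.6 163.2]
164 -26 -6 [319.4 163.2]
206 26 6 [333.8 233.5]
206 26 -6 [319.1 233.5]
206 -26 6 [334.2 170.5]
206 -26 -6 [318.8 170.5]
mast_grip [(array([693.8, 196.4, 133. ]), 0.79), (array([400.2, 321.3, 131.6]), 0.72), (array([673.3,  17.7,   0.2]), 0.37)]
frame_collar []
mast_grip [(array([689.7, 193.5, 131.1]), 0.88), (array([543.1, 229.6, 186.2]), 0.72), (array([542.8, 229.6,  70. ]), 0.66)]
frame_collar [(array([539.2, 228.6,  70.3]), 0.6), (array([803.9, 142.4,  -0.5]), 0.52)]
```

View pics/w1m.png

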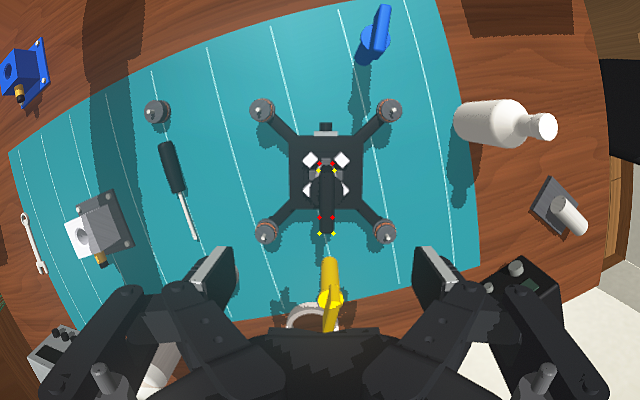

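Run:
```python
import cv2,numpy as np
i=cv2.imread('pics/w1.png')[140:250,270:380]
i=np.clip(i.astype(float)*2.2,0,255).astype(np.uint8)
cv2.imwrite('pics/c3.png',cv2.resize(i,None,fx=5,fy=5,interpolation=2))
```

```text
(no output)
```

View pics/c3.png

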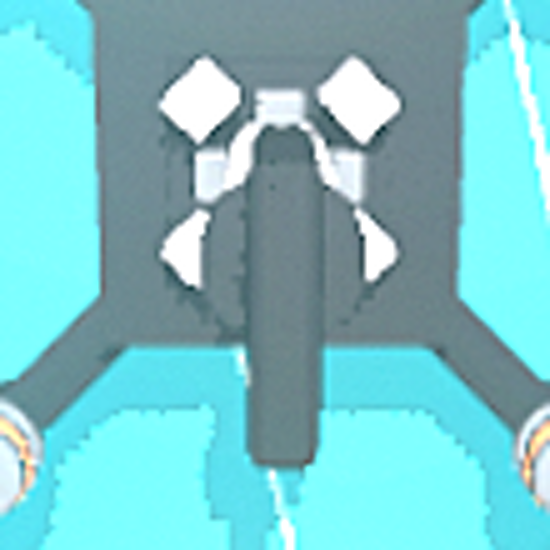

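>>> apply_moves(motion=[[0.15,5,0.1,0,6],[0.15,9,0.1,0,5],[0.15,12,0.1,0,4],[0.15,13,0.1,0,3],[0.15,13,0.1,0,2.5],[0.15,13,0.1,0,2]])

```text
clock: 5.9
eef_pos: [541.5, 227.5, 172.7]
tool_rot: [-1.573, -0.002, 1.329]
force: [0.6, -0.4, 0.2]
width: 20.1
```

Run:
```python
from h import *
s=ctrl.read_state();print(s['eef_pos'],s['force'],s['width'])
W=snap('wrist','w2.png');snap('scene','s2.png')
i=cv2.imread('pics/w2.png');j=cv2.imread('pics/s2.png')[140:320,330:480]
i=np.clip(i[130:400,160:500].astype(float)*2,0,255).astype(np.uint8)
o=np.zeros((540,800,3),np.uint8);o[:360,:453]=cv2.resize(i,(453,360));o[:412,456:]=cv2.resize(j,(344,412));cv2.imwrite('pics/c4.png',o)
```

```text
[541.47820056 227.50118066 172.70796736] [ 0.59776714 -0.38033149  0.22840639] 20.139266639072932
```

View pics/c4.png

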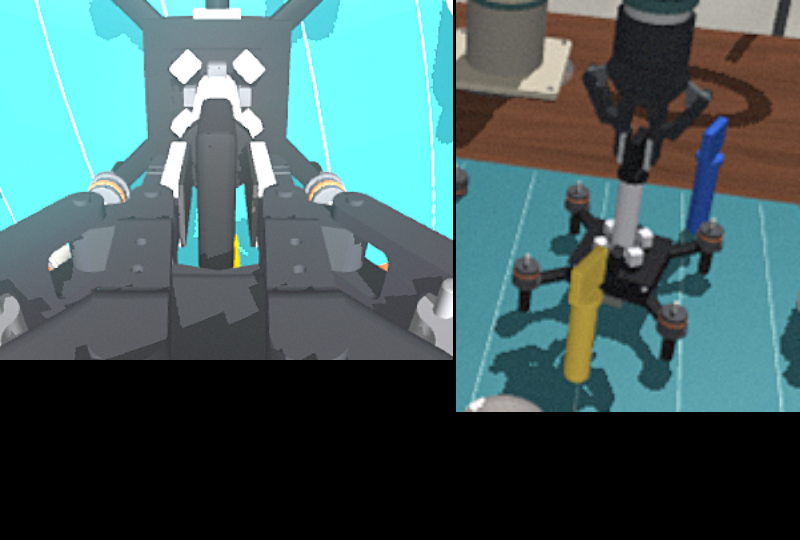

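>>> apply_moves(motion=[[0,0,0,0,1.7],[0,0,0,0,1.5],[0,0,0,0,1.3],[0,0,0,0,1.1],[0,0,0,0,0.8],[0,0,0,0,0.4],[0,0,0,0,0]])

```text
clock: 6.88
eef_pos: [540.8, 227.0, 171.5]
tool_rot: [-1.571, -0.0, 1.329]
force: [-1.1, 0.6, 3.1]
width: 11.3
```

>>> apply_moves(motion=[[0,0,0,0.13,0],[0,-0.04,0,0.26,0],[0,-0.08,0,0.4,0],[0,-0.08,0,0.3,0],[0,-0.12,0,0.15,0],[0,-0.16,0,0,0],[0,-0.2,0,-0.15,0]])

```text
clock: 7.75
eef_pos: [540.3, 226.5, 172.3]
tool_rot: [-1.569, 0.0, 1.483]
force: [1.1, -0.4, -5.8]
width: 11.2
```

Run:
```python
from h import *
s=ctrl.read_state();print(s['eef_pos'],s['tool_rot'],s['force'],s['torque'],s['width'])
snap('scene','s3.png');j=cv2.imread('pics/s3.png')[140:320,330:480]
cv2.imwrite('pics/c5.png',cv2.resize(j,None,fx=3,fy=3))
```

```text
[540.3181412  226.49215948 172.31151412] [-1.56942623e+00  2.25784480e-04  1.48279692e+00] [ 1.09438675 -0.35792882 -5.77806989] [ 0.26391592 -0.22503718 -0.39035544] 11.248117352017625
```

View pics/c5.png

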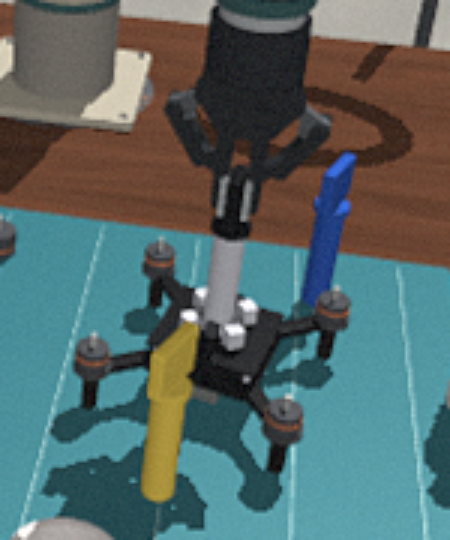

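>>> apply_moves(motion=[[0,0,0,-0.13,0],[0,-0.03,0,-0.25,0],[0,-0.03,0,-0.12,0],[0,-0.07,0,0.03,0],[0,-0.12,0,0.18,0],[0,-0.17,0,0.33,0],[0,-0.21,0,0.47,0],[0,-0.23,0,0.55,0],[0,-0.23,0,0.43,0],[0,-0.27,0,0.28,0],[0,-0.32,0,0.13,0],[0,-0.37,0,-0.02,0],[0,-0.41,0,-0.16,0],[0,-0.43,0,-0.25,0],[0,-0.43,0,-0.12,0],[0,-0.47,0,0.03,0],[0,-0.52,0,0.18,0],[0,-0.57,0,0.33,0],[0,-0.61,0,0.47,0],[0,-0.63,0,0.55,0]])

```text
clock: 10.3
eef_pos: [540.4, 226.8, 178.5]
tool_rot: [-1.57, 0.001, 0.925]
force: [0.7, 0.3, -6.7]
width: 11.1
```

>>> apply_moves(motion=[[0,0,0,-0.12,0],[0,-0.04,0,-0.27,0],[0,-0.09,0,-0.42,0],[0,-0.14,0,-0.57,0],[0,-0.19,0,-0.72,0],[0,-0.21,0,-0.8,0],[0,-0.21,0,-0.68,0],[0,-0.25,0,-0.53,0],[0,-0.3,0,-0.38,0],[0,-0.35,0,-0.23,0],[0,-0.4,0,-0.08,0],[0,-0.42,0,0,0],[0,-0.42,0,-0.12,0],[0,-0.46,0,-0.27,0],[0,-0.51,0,-0.42,0],[0,-0.56,0,-0.57,0],[0,-0.61,0,-0.72,0],[0,-0.63,0,-0.8,0]])

```text
clock: 12.55
eef_pos: [540.4, 226.3, 184.9]
tool_rot: [-1.569, 0.0, 1.729]
force: [0.8, 1.0, -4.4]
width: 11.2
```

>>> apply_moves(motion=[[0,0,0,0.12,0],[0,-0.04,0,0.27,0],[0,-0.09,0,0.42,0],[0,-0.14,0,0.57,0],[0,-0.19,0,0.72,0],[0,-0.21,0,0.8,0],[0,-0.21,0,0.68,0],[0,-0.25,0,0.53,0],[0,-0.3,0,0.38,0],[0,-0.35,0,0.23,0],[0,-0.4,0,0.08,0],[0,-0.42,0,0,0],[0,-0.42,0,0.12,0],[0,-0.46,0,0.27,0],[0,-0.51,0,0.42,0],[0,-0.56,0,0.57,0],[0,-0.61,0,0.72,0],[0,-0.63,0,0.8,0]])

```text
clock: 14.8
eef_pos: [540.3, 226.4, 191.9]
tool_rot: [-1.571, 0.001, 0.924]
force: [0.2, 0.0, -1.4]
width: 11.1
```

Run:
```python
from h import *
s=ctrl.read_state();print(s['eef_pos'],s['tool_rot'],s['force'],s['torque'],s['width'])
snap('scene','s4.png');j=cv2.imread('pics/s4.png')[140:320,330:480]
cv2.imwrite('pics/c6.png',cv2.resize(j,None,fx=3,fy=3))
```

```text
[540.31632249 226.44785781 191.87426842] [-1.57080603e+00  1.12950725e-03  9.23803973e-01] [ 0.16495435  0.00954048 -1.44038524] [ 0.01570495  0.0158753  -0.02412783] 11.09841069459183
```

View pics/c6.png

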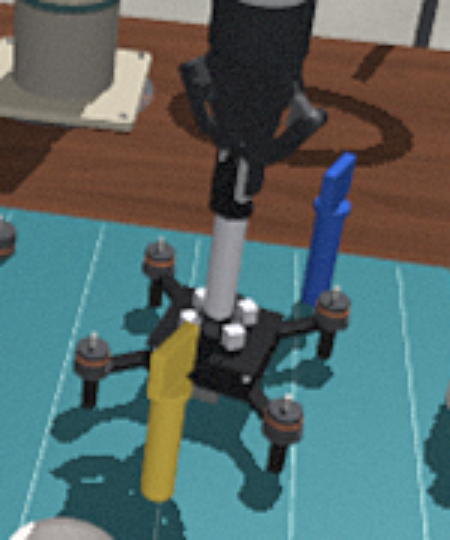

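>>> apply_moves(motion=[[0,-0.1,0,0,0],[0,-0.3,0,0,0],[0,-0.7,0,0,0],[0,-1.5,0,0,0],[0,-3,0,0,0],[0,-5,0,0,0],[0,-8,0,0,0],[0,-8,0,0,0]])

```text
clock: 15.85
eef_pos: [542.1, 228.1, 275.4]
tool_rot: [-1.574, -0.006, 0.929]
force: [-1.0, -0.5, -1.1]
width: 11.4
```

Run:
```python
from h import *
np.set_printoptions(precision=1,suppress=True)
s=ctrl.read_state();print(s['eef_pos'],s['tool_rot'],s['force'],s['torque'],s['width'])
S=snap('scene','s5.png');P=snap('top','t5.png');W=snap('wrist','w5.png')
for n,p in(('s',S),('t',P),('w',W)):
  for q in('stand_home','mast','frame'):print(n,q,[(np.array(r['location']),round(r['confidence'],2)) for r in ctrl.mark_of(p,q)])
print(ray_z(P,383.9-.4,189.1-.4,70))
j=cv2.imread('pics/s5.png')[140:320,330:480];t=cv2.imread('pics/t5.png')[155:225,350:415]
o=np.zeros((540,800,3),np.uint8);o[:480,:400]=cv2.resize(j,(400,480));o[:431,400:]=cv2.resize(t,(400,431),interpolation=2);cv2.imwrite('pics/c7.png',o)
```

```text
[542.1 228.1 275.4] [-1.6 -0.   0.9] [-1.  -0.5 -1.1] [ 0.  0. -0.] 11.382293339073687
s stand_home [(array([ 188.2, -300.8,   24. ]), 0.97), (array([ 538.4, -185.9,   21.8]), 0.76), (array([668.4,  16.9,   2.2]), 0.21)]
s mast [(array([403.9, 313.6,   1.4]), 0.96), (array([690.2, 194.6,   1.2]), 0.95), (array([544.7, 225.4, 156.6]), 0.72)]
s frame [(array([540.5, 228.1,  -1.6]), 0.61)]
t stand_home [(array([ 185.1, -299.4,   24.9]), 0.87), (array([ 534.8, -190.3,   23.5]), 0.72)]
t mast [(array([689.4, 199. ,  -2.7]), 0.62), (array([399.2, 314.5,  -0.5]), 0.57)]
t frame []
w stand_home [(array([ 190. , -299.6,   22.2]), 0.9)]
w mast [(array([692.1, 199.9,  -2. ]), 0.72), (array([398. , 319.7,   2.8]), 0.71), (array([540.5, 227.7, 150.5]), 0.69), (array([389.5,   0.2,   1. ]), 0.43)]
w frame [(array([541.9, 221.9,  -0.1]), 0.91)]
[ 537.  -187.6   70. ]
```

View pics/c7.png

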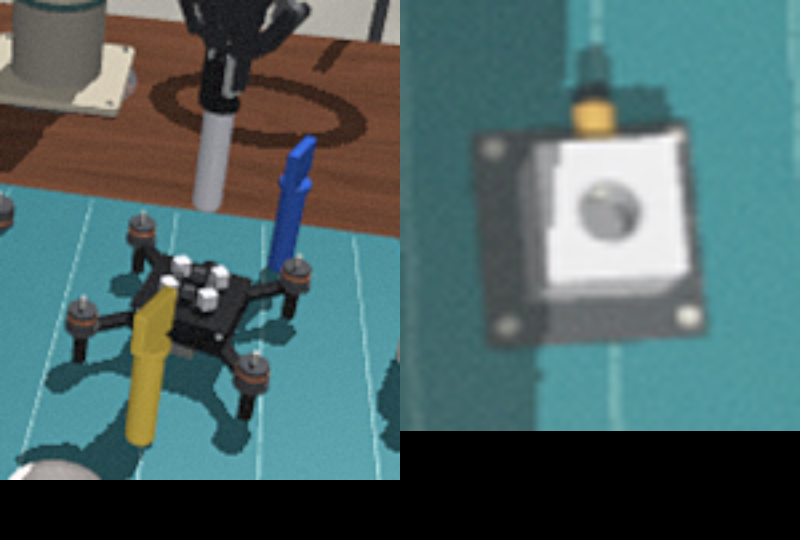

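View pics/w5.png

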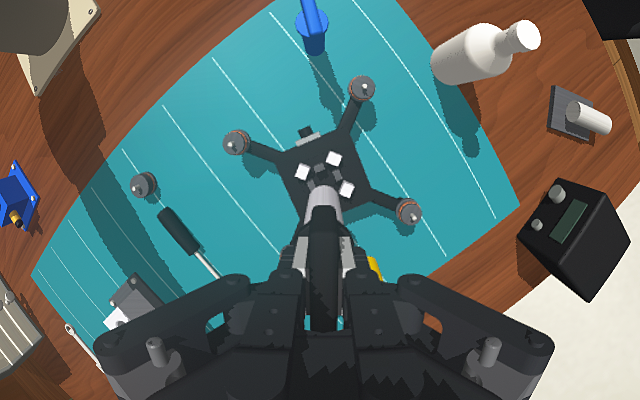

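>>> apply_moves(motion=[[-2,0,-1.5,0,0],[-6,0,-4.4,0,0],[-11,0,-8.1,0,0],[-16,0,-11.8,0,0],[-21,0,-15.5,0,0],[-26,0,-19.2,0,0],[-30,0,-22.2,0,0],[-32.5,0,-24.1,0,0],[-33.2,0,-24.6,0,0],[-33.2,0,-24.6,0,0],[-33.2,0,-24.6,0,0]])

```text
clock: 17.82
eef_pos: [539.3, -184.1, 272.4]
tool_rot: [-1.57, -0.001, 0.932]
force: [0.7, 0.9, -0.6]
width: 11.5
```

```bash
cat > look.py <<'E'
from h import *
import sys
np.set_printoptions(precision=2,suppress=True)
n=sys.argv[1]
s=ctrl.read_state();print(s['clock'],s['eef_pos'],s['tool_rot'],s['force'],s['torque'],s['width'])
W=snap('wrist','w%s.png'%n);S=snap('scene','s%s.png'%n);P=snap('top','t%s.png'%n)
j=cv2.imread('pics/s%s.png'%n)[150:270,200:310];t=cv2.imread('pics/t%s.png'%n)[130:240,330:430];w=cv2.imread('pics/w%s.png'%n)
o=np.zeros((600,800,3),np.uint8);o[:300,:275]=cv2.resize(j,(275,300),interpolation=2);o[300:,:273]=cv2.resize(t,(273,300),interpolation=2);o[:325,280:800]=cv2.resize(w,(520,325));cv2.imwrite('pics/c%s.png'%n,o)
for m,p in(('s',S),('t',P),('w',W)):
  for q in('stand_home','mast'):print(m,q,[(np.array(r['location']),round(r['confidence'],2)) for r in ctrl.mark_of(p,q)])
E
python3 look.py 8
```

```text
17.825 [ 539.27 -184.07  272.42] [-1.57 -0.    0.93] [ 0.74  0.94 -0.6 ] [ 0.05  0.   -0.02] 11.48798473488117
s stand_home [(array([ 186.5, -300.9,   24.8]), 0.8), (array([ 539.6, -189.7,   22. ]), 0.75)]
s mast [(array([ 544.1, -185.6,  153.9]), 0.86), (array([691.8, 191.4,   2.4]), 0.78), (array([402.8, 318.4,   0.5]), 0.75), (array([ 542.6, -186.8,  286.9]), 0.43)]
t stand_home [(array([ 536.2, -189.5,   25.7]), 0.62)]
t mast [(array([684.1, 196.1,  -2.8]), 0.85), (array([ 540.3, -191.1,  152.6]), 0.52), (array([399.8, 316.8,  -1.4]), 0.48)]
w stand_home [(array([ 536.5, -192.2,   21.2]), 0.7), (array([ 190.1, -303.1,   23.1]), 0.59)]
w mast [(array([692.7, 197.3,   5.1]), 0.68), (array([ 538.9, -185.5,  153.8]), 0.61)]
```

View pics/c8.png

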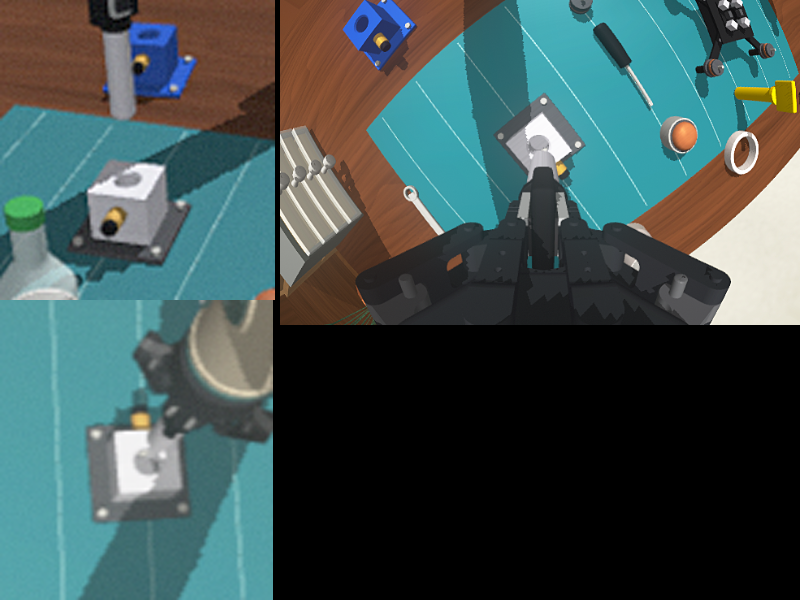

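Run:
```python
from h import *
np.set_printoptions(precision=1,suppress=True)
s=ctrl.read_state();W=ctrl.get_image('wrist');S=ctrl.get_image('scene');print(s['eef_pos'])
w=cv2.imread('pics/w8.png')[105:225,255:395]
j=cv2.imread('pics/s8.png')[205:265,225:285]
for r,z in((14.5,67),(17.5,70)):
  for a in np.arange(0,6.28,.1):
    X=[536.7+r*np.cos(a),-187+r*np.sin(a),z]
    u=wproj(W,s,X)
o=np.zeros((600,800,3),np.uint8)
o[:480]=0
o[:429,:500]=cv2.resize(w,(500,429),interpolation=2);o[:300,500:]=cv2.resize(j,(300,300),interpolation=2)
cv2.imwrite('pics/c9.png',o)
print(wproj(W,s,[536.7,-187,70]),proj(S,[536.7,-187,70]))
```

```text
[ 539.  -186.2  272.2]
[322.3 177.6] [250.7 221. ]
```

View pics/c9.png

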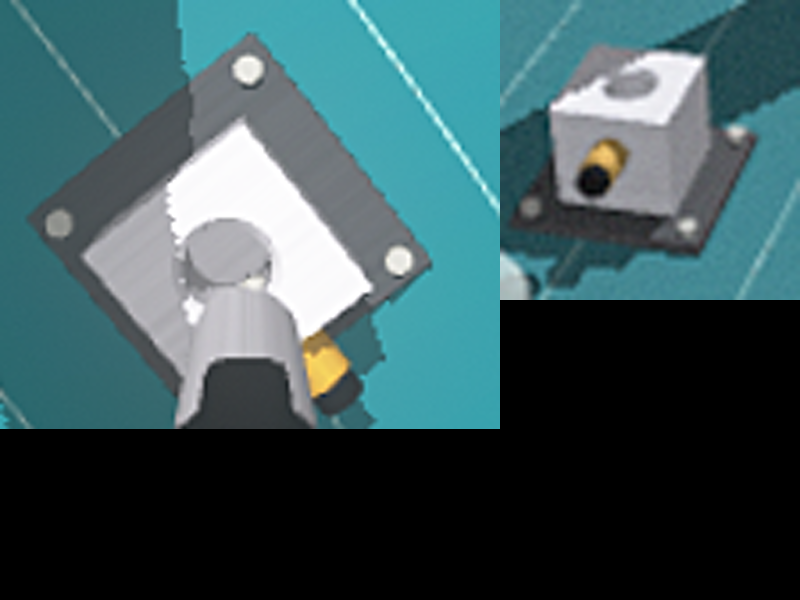

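Run:
```python
from h import *
np.set_printoptions(precision=2,suppress=True)
s=ctrl.read_state();W=snap('wrist','w10.png');s2=ctrl.read_state()
print(s['eef_pos'],s['tool_rot'],s2['eef_pos'],s2['tool_rot'])
e=s['eef_pos']
X0=np.array([537,-187.5])
for nm,X in(('bore70',[*X0,70]),('foot',[e[0],e[1],e[2]-119.5]),('foot+5',[e[0],e[1],e[2]-114.5]),('sh',[e[0],e[1],e[2]-10])):print(nm,wproj(W,s,X))
img=cv2.imread('pics/w10.png')
K=6;x0,y0=275,110
c=cv2.resize(img[y0:y0+95,x0:x0+110],None,fx=K,fy=K,interpolation=2)
def cir(C,r,z,col):
  for a in np.arange(0,6.28,.06):
    u=(wproj(W,s,[C[0]+r*np.cos(a),C[1]+r*np.sin(a),z])-[x0,y0]+.5)*K
    cv2.circle(c,tuple(int(v) for v in u),1,col,-1)
cir(X0,17.5,70,(0,0,255));cir(e[:2],13,e[2]-114.5,(0,255,0));cir(e[:2],9.5,e[2]-119.5,(0,255,0))
cv2.imwrite('pics/c10.png',c)
```

```text
[ 538.96 -186.37  272.22] [-1.57 -0.    0.93] [ 538.97 -186.38  272.23] [-1.57 -0.    0.93]
bore70 [322.22 177.97]
foot [324.25 196.25]
foot+5 [324.26 197.65]
sh [324.76 245.59]
```

View pics/c10.png

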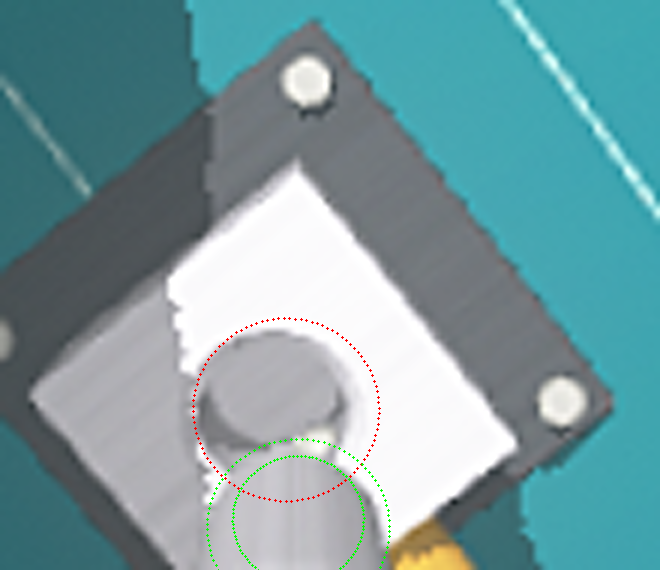

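Run:
```python
from h import *
from scipy.optimize import least_squares
np.set_printoptions(precision=2,suppress=True)
s=ctrl.read_state();W=ctrl.get_image('wrist');e=s['eef_pos']
x0,y0,K=275,110,6
obs=np.array([(297,165),(517,443),(30,397)])/K+[x0-.5,y0-.5]
def f(p):
  out=[]
  for i in range(3):
    a=p[2]+i*np.pi/2*sg
    out+=list(wproj(W,s,[p[0]+46.67*np.cos(a),p[1]+46.67*np.sin(a),70])-obs[[2,0,1][i]])
  return out
best=None
for sg in(1,-1):
  for a0 in np.arange(0,6.28,.4):
    r=least_squares(f,[537,-187.5,a0])
    if best is None or r.cost<best.cost:best=r
print(best.x,best.cost,best.fun)
img=cv2.imread('pics/w10.png');c=cv2.resize(img[y0:y0+95,x0:x0+110],None,fx=K,fy=K,interpolation=2)
def cir(C,r,z,col):
  for a in np.arange(0,6.28,.06):
    u=(wproj(W,s,[C[0]+r*np.cos(a),C[1]+r*np.sin(a),z])-[x0,y0]+.5)*K
    cv2.circle(c,tuple(int(v) for v in u),1,col,-1)
cir(best.x[:2],14.5,67,(0,0,255));cir(best.x[:2],17.5,70,(255,0,0));cir([535.6,-189.4],14.5,67,(0,255,0))
cv2.imwrite('pics/c11.png',c);print(e)
```

```text
[ 536.5  -190.09   -2.31] 0.5927399438369719 [-0.32 -0.38  0.04  0.81  0.28 -0.45]
[ 538.97 -186.38  272.23]
```

View pics/c11.png

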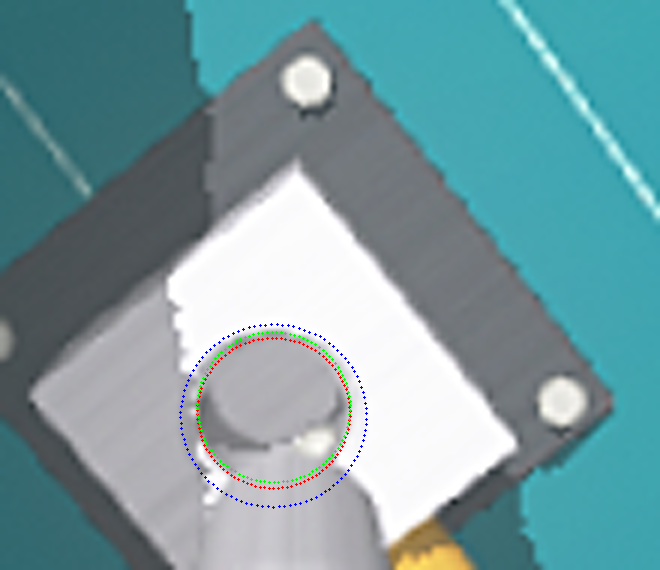

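>>> apply_moves(motion=[[-0.36,2,0.1,0,0],[-0.36,4,0.1,0,0],[-0.36,6,0.1,0,0],[-0.36,6.7,0.1,0,0],[-0.36,6.7,0.1,0,0],[-0.36,6.7,0.1,0,0],[-0.36,6.7,0.1,0,0]])

```text
clock: 19.35
eef_pos: [536.5, -188.8, 206.0]
tool_rot: [-1.572, -0.0, 0.929]
force: [-0.6, -0.3, -1.1]
width: 11.5
```

Run:
```python
from h import *
np.set_printoptions(precision=2,suppress=True)
s=ctrl.read_state();W=snap('wrist','w12.png');S=snap('scene','s12.png');P=snap('top','t12.png');s2=ctrl.read_state();print(s['eef_pos'],s2['eef_pos'],s['force'])
e=s['eef_pos']
def draw(f,pj,x0,y0,w,h,K,B):
  c=cv2.resize(cv2.imread(f)[y0:y0+h,x0:x0+w],None,fx=K,fy=K,interpolation=2)
  def cir(C,r,z,col):
   for a in np.arange(0,6.28,.06):
    u=(pj([C[0]+r*np.cos(a),C[1]+r*np.sin(a),z])-[x0,y0]+.5)*K
    cv2.circle(c,tuple(int(v) for v in u),1,col,-1)
  cir(B,17.5,70,(0,0,255));cir(e[:2],13,e[2]-114.5,(0,200,0));return c
B=[536,-189]
a=draw('pics/w12.png',lambda X:wproj(W,s,X),275,110,100,100,4,B)
b=draw('pics/s12.png',lambda X:proj(S,X),220,170,70,80,6,B)
o=np.zeros((480,800,3),np.uint8);o[:400,:400]=a;o[:480,400:]=b[:,:400];cv2.imwrite('pics/c12.png',o)
```

```text
[ 536.5  -188.75  206.01] [ 536.21 -188.72  205.61] [-0.63 -0.26 -1.11]
```

View pics/c12.png

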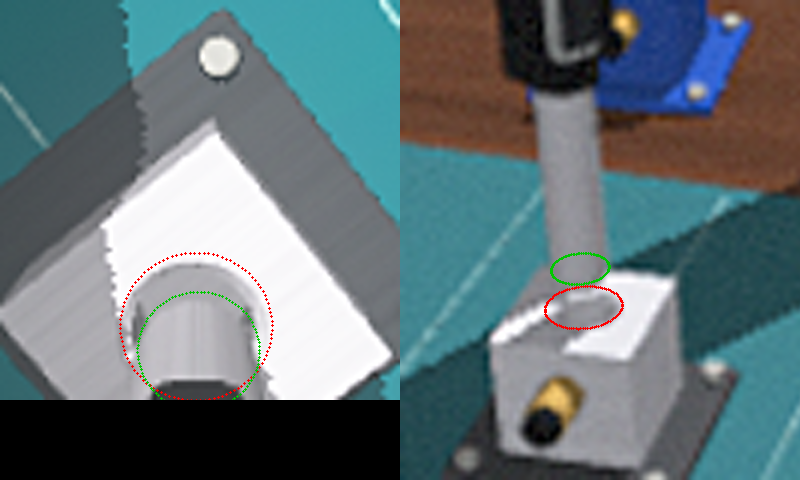

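>>> apply_moves(motion=[[0,0.8,0,0,0],[0,1.4,0,0,0],[0,1.8,0,0,0],[0,2.2,0,0,0],[0,2.5,0,0,0],[0,2.5,0,0,0]])

```text
clock: 20.25
eef_pos: [535.9, -188.6, 180.0]
tool_rot: [-1.57, 0.0, 0.929]
force: [-1.0, -0.1, -0.9]
width: 10.9
```

>>> apply_moves(motion=[[0,0.3,0,0,0],[0,0.6,0,0,0],[0,0.8,0,0,0],[0,0.8,0,0,0]])

```text
clock: 20.75
eef_pos: [535.9, -188.7, 172.0]
tool_rot: [-1.571, 0.0, 0.929]
force: [0.4, 0.6, -1.2]
width: 11.4
```

```bash
python3 -c "
from h import *
s=ctrl.read_state();print(s['eef_pos'],s['force'],s['torque'])"
```

```text
[ 535.90982038 -188.65109368  172.02770958] [ 0.39104697  0.5703647  -1.19743088] [ 0.02585376 -0.03938158  0.0086314 ]
```

Foot is in the bore without contact force. Next, press past the plunger.

>>> apply_moves(motion=[[0,0.3,0,0,0],[0,0.6,0,0,0],[0,0.9,0,0,0],[0,1.2,0,0,0],[0,1.5,0,0,0],[0,1.7,0,0,0],[0,1.7,0,0,0]])

```text
clock: 21.62
eef_pos: [535.2, -188.7, 154.5]
tool_rot: [-1.569, 0.001, 0.929]
force: [-2.3, -0.5, -3.2]
width: 11.1
```

>>> apply_moves(motion=[[0,0.4,0,0,0],[0,0.8,0,0,0],[0,1.0,0,0,0],[0,1.15,0,0,0],[0,1.25,0,0,0],[0,1.35,0,0,0],[0,1.35,0,0,0]])

```text
clock: 22.5
eef_pos: [536.0, -188.6, 141.6]
tool_rot: [-1.571, -0.0, 0.929]
force: [-3.2, -0.4, -0.6]
width: 11.3
```

```bash
python3 look.py 13 | grep -v stand
```

```text
22.5 [ 535.96 -188.63  141.59] [-1.57 -0.    0.93] [-3.18 -0.38 -0.6 ] [-0.03  1.21  0.05] 11.263249227028325
s mast [(array([690.2, 192.5,   2. ]), 0.95), (array([400.1, 320.2,   2.2]), 0.87), (array([ 537. , -189.1,   22.1]), 0.73)]
t mast [(array([688.7, 197.6,   2.3]), 0.77), (array([ 534.5, -193.4,   22.9]), 0.65), (array([399. , 314.9,   0.5]), 0.55)]
w mast [(array([ 534.6, -190. ,   20.4]), 0.86), (array([690.1, 196.1,   1.2]), 0.73)]
```

View pics/c13.png

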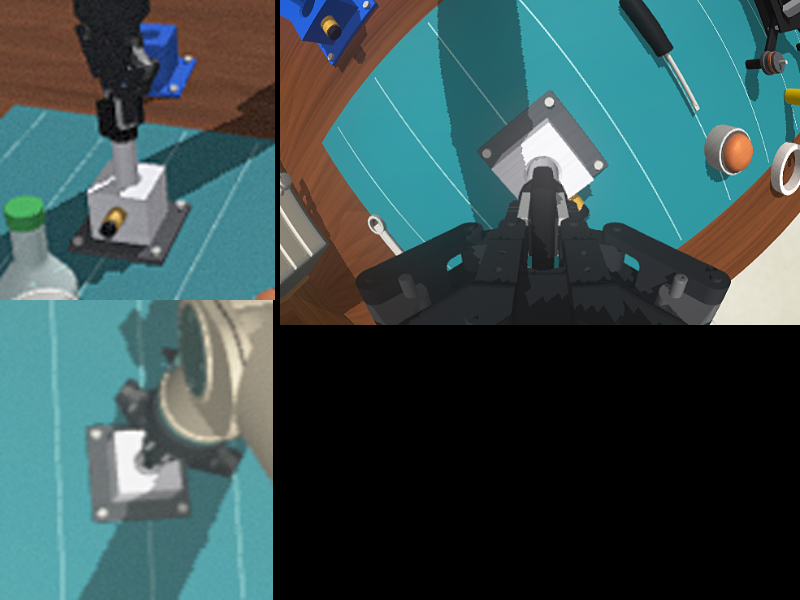

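>>> apply_moves(motion=[[0,0.05,0,0,0],[0,0.1,0,0,0],[0,0.15,0,0,0],[0,0.15,0,0,0]])

```text
clock: 23.45
eef_pos: [536.2, -188.6, 141.5]
tool_rot: [-1.572, 0.0, 0.929]
force: [-6.6, 1.5, 9.5]
width: 11.4
```

>>> apply_moves(motion=[[0,-0.05,0,0,1.5],[0,-0.05,0,0,2],[0,-0.05,0,0,3],[0,-0.05,0,0,4.5],[0,-0.05,0,0,5]])

```text
clock: 24.08
eef_pos: [536.2, -188.6, 140.7]
tool_rot: [-1.571, -0.0, 0.929]
force: [-0.1, -0.5, 0.1]
width: 50.1
```

```bash
python3 look.py 14 | grep -v stand
```

```text
24.075 [ 536.19 -188.63  140.68] [-1.57 -0.    0.93] [-0.1  -0.53  0.08] [-0.05 -0.01  0.04] 50.056201671973184
s mast [(array([402. , 319.4,   3.1]), 0.93), (array([687.2, 193.3,   2.3]), 0.75), (array([ 537.7, -189.6,   21. ]), 0.55)]
t mast [(array([688. , 195.7,   3.3]), 0.8), (array([400.1, 315.8,  -2.1]), 0.6), (array([ 536.8, -192.5,   23.2]), 0.42)]
w mast [(array([695.2, 194.4,   0.3]), 0.87), (array([ 536.7, -187.4,   19.8]), 0.74)]
```

View pics/c14.png

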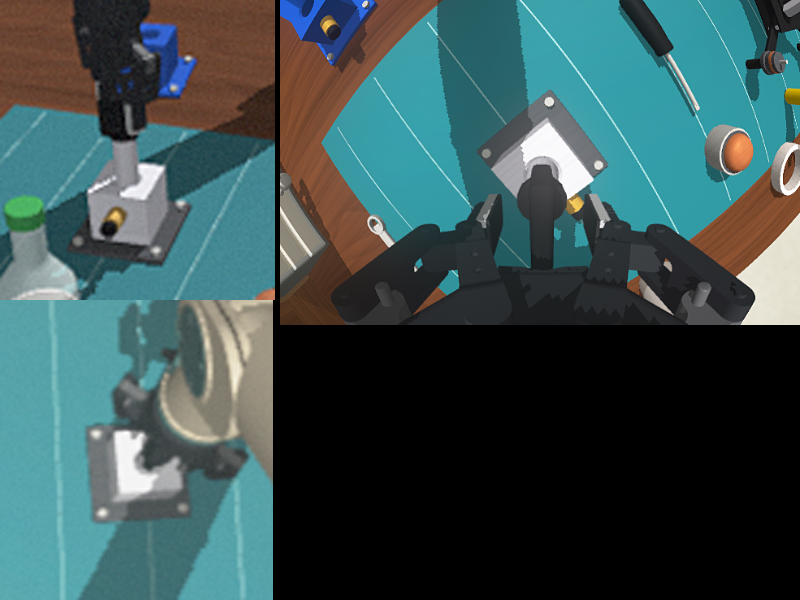

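Fingers are clear on both sides of the grip. Retract up and away, then look.

>>> apply_moves(motion=[[0,-1,0,0,5],[0,-3,0,0,5],[0,-6,0,0,5],[0,-11,0,0,5],[0,-16,0,0,5],[-6,-18,0,0,5],[-12,-18,-2,0,5],[-16,-18,-2,0,5],[-16,-18,-2,0,5],[-16,-18,-2,0,5]])

```text
clock: 25.78
eef_pos: [456.8, -327.8, 321.3]
tool_rot: [-1.571, -0.001, 0.93]
force: [-0.1, 0.5, 0.1]
width: 50.0
```

```bash
python3 look.py 15
python3 - <<'E'
from h import *
np.set_printoptions(precision=1,suppress=True)
P=ctrl.get_image('top');S=ctrl.get_image('scene')
for p in(P,S):
  for q in('frame','tin','motor','screwdriver','tape','waterbottle','flask','wrench','mast_grip'):print(q,[(np.array(r['location']),round(r['confidence'],2)) for r in ctrl.mark_of(p,q)[:4]])
B=[536.0,-188.8]
j=cv2.imread('pics/s15.png');x0,y0,K=220,160,6
c=cv2.resize(j[y0:y0+95,x0:x0+80],None,fx=K,fy=K,interpolation=2)
for r,z in((16.5,126),(16.5,134)):
  for a in np.arange(0,6.28,.08):
    u=(proj(S,[B[0]+r*np.cos(a),B[1]+r*np.sin(a),z])-[x0,y0]+.5)*K;cv2.circle(c,tuple(int(v) for v in u),1,(0,0,255),-1)
u=(proj(S,[*B,176])-[x0,y0]+.5)*K;cv2.circle(c,tuple(int(v) for v in u),2,(0,0,255),-1)
cv2.imwrite('pics/c16.png',c)
E
```

```text
25.775 [ 456.79 -327.8   321.31] [-1.57 -0.    0.93] [-0.1   0.51  0.08] [ 0.09 -0.04 -0.01] 49.96603110377091
s stand_home [(array([ 188.3, -300.1,   25. ]), 0.95), (array([ 537.4, -190.4,   22. ]), 0.92)]
s mast [(array([ 537.8, -191.9,   23.5]), 0.92), (array([401.5, 320. ,   3.4]), 0.88), (array([689. , 191.9,   2.1]), 0.63)]
t stand_home [(array([ 183.6, -301.3,   20. ]), 0.85), (array([ 534.7, -187.8,   26.4]), 0.71)]
t mast [(array([687.8, 197.6,  -1.6]), 0.8), (array([ 533.8, -191.4,   24.2]), 0.57), (array([398.3, 315.3,  -0.9]), 0.54)]
w stand_home [(array([ 539. , -189.5,   20.9]), 0.91), (array([ 188.3, -301.4,   25.1]), 0.62)]
w mast [(array([ 538.6, -191.5,   18.9]), 0.67)]
frame [(array([542.2, 228.2,   1.6]), 0.92)]
tin [(array([672.7,  14.7,   0.6]), 0.86), (array([540. , 225.9,   3.9]), 0.64), (array([393.2,   1.5,  -0.5]), 0.17)]
motor [(array([ 536.8, -188.6,   22.4]), 0.72), (array([391.6,   1.3,  -2.2]), 0.56)]
screwdriver [(array([521.8,   0.3,   3.5]), 0.79)]
tape [(array([797.7, 138.3,  -0.9]), 0.63), (array([671.6,  16.8,  -0.8]), 0.56)]
waterbottle [(array([ 800.2, -162.9,    0.5]), 0.88), (array([538.5, 227.7,   4.9]), 0.45)]
flask [(array([522.5, 458.1,  -2.6]), 0.64)]
wrench [(array([ 528.8, -459.2,   -0.3]), 0.54)]
mast_grip [(array([692.2, 196.4, 134.7]), 0.81), (array([ 534.8, -187.7,  151.3]), 0.53), (array([399.9, 321.7, 131.1]), 0.51)]
frame [(array([520.8,  -4.3,  -3.5]), 0.61), (array([541.4, 230.4,  -1. ]), 0.58)]
tin [(array([671.5,  16.3,  -0.4]), 0.98)]
motor [(array([392.6,   2.1,  -1.7]), 0.47)]
screwdriver [(array([521.3,  -2. ,  -0.4]), 0.53)]
tape []
waterbottle [(array([ 798.4, -158.4,   -1.3]), 0.86)]
flask [(array([519.6, 458.2,   3.1]), 0.6)]
wrench [(array([ 528.7, -457.9,   -2.8]), 0.67)]
mast_grip [(array([ 536.9, -190.8,  156.3]), 0.93), (array([399.3, 319.3, 129.3]), 0.93), (array([689.1, 192.1, 132.2]), 0.65)]
```

View pics/c16.png

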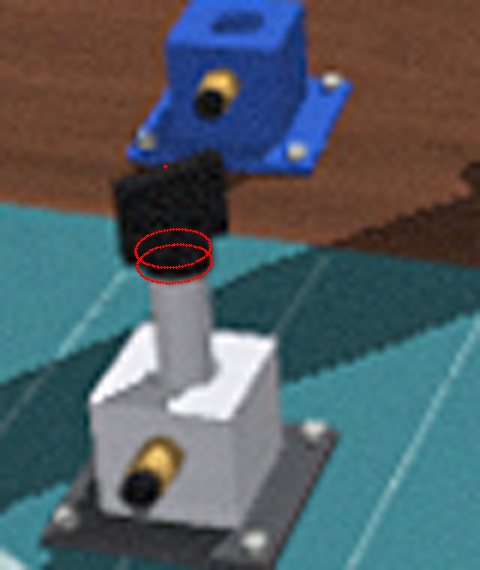

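View pics/s15.png

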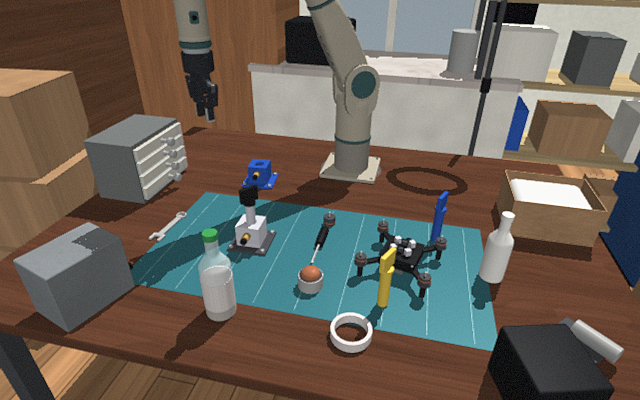

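```bash
python3 -c "
from h import *
print(ctrl.finish_job())"
```

```text
the job is handed in; nothing more can be done
None
```

The mast is out of the airframe and fully home in the silver service stand. It has been let go and the job is handed in, with the robot clock at about 26 s of the 72 s allowed.

- **Breaking it free:** I twisted the mast ±0.4 rad while raising it about 20 mm. The upward pull read 4 to 7 N at the pauses and dropped to about 1 N, roughly the mast's own weight, once the collar let go. The airframe stayed where it was, within the 2–4 mm the cameras can resolve.
- **Into the stand:** The foot passed the plunger with no more than about 3 N showing at the readings. At the floor the upward force rose to 9.5 N and the tool stopped at 141.5 mm. That is the height I expected with the foot at 22 mm.
- **Last checks:** The mast's collar and the top of its grip line up in the scene picture with a fully seated mast. The networks put the foot between 19 and 24 mm, which agrees within their error. The other things on the bench and the look-alikes were found where they started, and the gripper was well clear, touching nothing.
- **Disagreement:** The camera estimates of the bore's position differed by 1 to 3 mm. I used the wrist picture's fit, and the mast entered without side force.

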